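# Find the empty bay of a covered cassette tray by touch and load it

## Task

Three of the four bays of the covered tray already hold a short cassette at the back, out of sight. Press the orange feeler buttons lightly to find the one that sinks all the way down, which marks the empty bay, and then slide the long blue cassette into that bay until it stops against the back and let go of it. Do not lean hard on the tray, and leave the bottle, the stapler and the mouse where they are.

Things in the scene. Friction and masses are not known exactly. Their poses are not given: they have to be found in the camera images.
- store: covered cassette tray fixed on the desk: white cover plate 108 x 236 mm, top 32 mm above the desk, over four bays open only at the front. Origin on the desk, mid-width, in the plane of the bay mouths; x runs into the bays (away from the robot), y to the left, z up. Bay centres at y = +84, +28, -28, -84 mm. Three bays (which ones changes) hold a short black cassette 50 x 44 x 22 mm at the rear wall
- cassette: loose long blue cassette, a flat box 120 long (x) x 44 wide (y) x 22 mm high, white panel on top, both ends alike, about 160 g, on the desk left of the tray. Origin: centre of its underside. Home against a bay's rear wall its centre is 40 mm inside the mouth plane and its rear 20 mm stand out of the mouth; in an occupied bay it stops about 50 mm short of that
- bay1 (a point): middle of the mouth of bay 1 (leftmost), at desk level. The bay is 50 mm wide, 28 mm high and 100 mm deep to its rear wall, its floor is the desk; walls between bays 6 mm thick, pointed guide fins 22 mm high reach 18 mm forward of the mouth on both sides
- feeler1 (a joint): travel of the sprung orange feeler button over bay 1 (leftmost), in m: 0 up, 0.014 fully down. Spring force 1.2 N at the start to 3.3 N fully down, it springs back when let go. Over an empty bay it sinks the whole 14 mm; over a short cassette it stops hard after about 4 mm
- feeler1_top (a point): centre of the top of the orange feeler button (18 mm across) of bay 1 (leftmost); 52 mm above the desk when up, on the bay's centre line, 75 mm inside the mouth plane
- bay2 (a point): middle of the mouth of bay 2 (second from left), at desk level. The bay is 50 mm wide, 28 mm high and 100 mm deep to its rear wall, its floor is the desk; walls between bays 6 mm thick, pointed guide fins 22 mm high reach 18 mm forward of the mouth on both sides
- feeler2 (a joint): travel of the sprung orange feeler button over bay 2 (second from left), in m: 0 up, 0.014 fully down. Spring force 1.2 N at the start to 3.3 N fully down, it springs back when let go. Over an empty bay it sinks the whole 14 mm; over a short cassette it stops hard after about 4 mm
- feeler2_top (a point): centre of the top of the orange feeler button (18 mm across) of bay 2 (second from left); 52 mm above the desk when up, on the bay's centre line, 75 mm inside the mouth plane
- bay3 (a point): middle of the mouth of bay 3 (third from left), at desk level. The bay is 50 mm wide, 28 mm high and 100 mm deep to its rear wall, its floor is the desk; walls between bays 6 mm thick, pointed guide fins 22 mm high reach 18 mm forward of the mouth on both sides
- feeler3 (a joint): travel of the sprung orange feeler button over bay 3 (third from left), in m: 0 up, 0.014 fully down. Spring force 1.2 N at the start to 3.3 N fully down, it springs back when let go. Over an empty bay it sinks the whole 14 mm; over a short cassette it stops hard after about 4 mm
- feeler3_top (a point): centre of the top of the orange feeler button (18 mm across) of bay 3 (third from left); 52 mm above the desk when up, on the bay's centre line, 75 mm inside the mouth plane
- bay4 (a point): middle of the mouth of bay 4 (rightmost), at desk level. The bay is 50 mm wide, 28 mm high and 100 mm deep to its rear wall, its floor is the desk; walls between bays 6 mm thick, pointed guide fins 22 mm high reach 18 mm forward of the mouth on both sides
- feeler4 (a joint): travel of the sprung orange feeler button over bay 4 (rightmost), in m: 0 up, 0.014 fully down. Spring force 1.2 N at the start to 3.3 N fully down, it springs back when let go. Over an empty bay it sinks the whole 14 mm; over a short cassette it stops hard after about 4 mm
- feeler4_top (a point): centre of the top of the orange feeler button (18 mm across) of bay 4 (rightmost); 52 mm above the desk when up, on the bay's centre line, 75 mm inside the mouth plane
- bottle: bystander: upright white plastic bottle with red cap, 48 mm across, 124 mm high, right of the tray; origin at the centre of its base
- stapler: bystander: small blue and black stapler 30 x 120 x 30 mm, left of the cassette; origin at the centre of its underside
- mouse: bystander: grey computer mouse 119 x 60 x 36 mm, right of the tray and farther back; origin on its underside

How it is judged:
By the outcome, as a careful person would: the job done as asked, in the order asked, and still so for the second after the job is handed in, with the robot touching nothing.
It also fails if it takes over 72 s, if anything falls off the work surface, if the arm or the gripper's body presses on something with over 40 N, if the wrist force passes 120 N, or if a joint passes its speed limit or range.

## Robot

A 6-joint arm with a two-finger parallel gripper is mounted at the origin on a cart in front of the work surface, level with it; the furniture and walls round the work are solid. World frame = base frame: x ahead of the robot, y to its left, z up, the work surface at z = 0. Lengths are in mm, angles in degrees, forces in N, time in s.
With the tool pointing down it reaches from about 350 to 850 mm from the base axis. Payload 8.1 kg.
Tool frame: the origin (TCP) lies midway between the tips of the shut fingers; the grasp point (between the pads) lies 19 mm behind it; x points along the fingers, z is the direction in which the jaws open and shut, and the axes are right-handed (so a half turn about x gives the same grasp; the last joint's range is limited). The gripper opens to 85 mm and grips with 20 to 120 N. Pads are 22 mm wide; open, the fingers measure 114 mm over their backs; the gripper's body (76 mm by 85 mm) begins 54 mm behind the grasp point. The pads swing forward as they close: fully open they stand 13 mm farther back than shut.
Start: joints at [67.414, 7.471, 85.268, -0, 87.261, -4.893], TCP at [182.328, 571.631, 231.292] pointing down, gripper open.
Joint ranges: [-169.43, 169.43], [-51.17, 129.36], [1.28, 143.12], [-76.62, 256.62], [0, 156.53], [-152.29, 152.29]. Speed limits (degrees/s): [136.94, 136.94, 159.86, 180, 180, 180].

## Interface

Orientations are given as [roll, pitch, yaw] about the fixed x, y, z axes, in that order (R = Rz(yaw) Ry(pitch) Rx(roll)).
In Python, from bench import r gives the robot as it stands. The module is installed in compiled form; this text tells all that it offers.
- The arm moves only by the tool servo_tool, never from a script. Its argument "commands" is a list that holds one entry, the list of rows, each a list of 7 numbers: the closure in counts, from 0 (fully open) to 255 (shut), then the shift along the tool's x, y, z in cm, then the turn, a rotation vector about the tool's x, y, z in degrees. A call has 1 to 8 rows; each row is the pose to reach, as a shift and turn from the pose commanded when the call began, along the tool's axes at that moment; what a row does not reach only later rows make up. A row lasts 1/10 s, in which the tool goes at most 50 mm and 8.59 degrees, less where a joint would pass 70% of its speed; a pose out of reach is approached as far as the arm can. A call with a gripper value outside its range is refused whole. The fingers move at their own pace and stop on an object; "force" is the grip in N (left out, the last holds). Time passes only in rows, so rows that repeat a pose let the fingers close. It gives the time, the measured TCP pose, the force and the opening at its end, in the units of the state.
- r.sense(): the state, without advancing time (a new reading comes with each control period).
- r.snapshot(name): name is "scene" or "top"; returns (picture, depth): 480x640x3 uint8, red, green, blue; 480x640 float32, mm along the optical axis (not along the pixel's ray), 0 where there is no reading.
- r.calibration(name): a dict with "fx", "fy", "cx", "cy" (pixels), "dist" ([k1, k2, p1, p2, k3] as OpenCV has them; the pictures are not rectified), "pose" (4x4, takes a point from camera to world coordinates). Camera axes: x right, y down, z forward; pixel columns grow to the right and rows downward; lengths in mm; the calibration is good to about 2 mm. A picture is of the moment at which its call begins. calibration takes no time and is no camera call.
- r.hand_in(): hands the job in, once; it reports no verdict.
The state is a dict: "time": time; "joint_pos": joint angles; "qd": joint speeds; "joint_efforts": joint torques, N m; "tool_pos": TCP position; "tcp_rot": TCP orientation; "ft_force": force on the tool from outside, world axes, zero at the start; "wrist_torque": the same for the moment, N m; "finger_gap": finger opening in mm.
Only numpy, scipy, OpenCV 4.12 (cv2) and the standard library are available. Lean on these libraries where they do the work, as an engineer would, in place of code of your own. Each camera call takes 0.05 s, during which the arm holds its last target.

## Working session

There is one attempt and no reset: what is moved stays moved. The work goes in short steps, Python scripts to look and compute and a tool call to move; the robot and the scene stay as the last step left them, time stands still between calls to the robot, and variables do not carry over. Pictures are saved under pics/ and viewed, and the job is handed in when it is done.

Besides the shell and the picture viewer there is one more tool, called after "Request:" as name(argument=value, ...) on one line, values as JSON. servo_tool: Moves the arm, as the interface text tells. Its arguments: {"type":"object","properties":{"commands":{"type":"array","items":{"type":"array","items":{"type":"array","items":{"type":"number"}}}},"force":{"type":"number"}},"required":["commands"]}

```bash
mkdir -p pics; python3 - <<'E'
from bench import r
import cv2,numpy as np
print(r.sense())
for n in("scene","top"):
    p,d=r.snapshot(n); cv2.imwrite(f"pics/{n}0.png",p[:,:,::-1]); np.save(f"pics/{n}0d.npy",d)
    c=r.calibration(n); print(n,c)
E
```

```text
{'time': 0.0, 'joint_pos': array([ 6.74148463e+01,  7.51650129e+00,  8.53313068e+01, -2.47730461e-03,
        8.72597062e+01, -4.89348638e+00]), 'qd': array([-0.00050104, -0.01662275, -0.00689036, -0.02877541, -0.00556768,
        0.00255637]), 'joint_efforts': array([ 1.99149408e-04, -5.69406581e+01, -5.00542653e+01, -1.61607145e-04,
        1.49237568e-02, -2.85123626e-06]), 'tool_pos': array([182.12018203, 571.10821138, 230.21046083]), 'tcp_rot': array([ 176.42483933,   89.89245723, -111.26670727]), 'ft_force': array([ 0.08398801, -0.57077552, -0.43846331]), 'wrist_torque': array([-0.01564632, -0.01382017, -0.02635267]), 'finger_gap': 85.73787144693088}
scene {'fx': 571.2743122580857, 'fy': 571.2743122580857, 'cx': 328.02719298914747, 'cy': 241.11753293464315, 'dist': array([-0.02373683,  0.        ,  0.        ,  0.        ,  0.        ]), 'pose': array([[-8.92092579e-01, -3.30466672e-01,  3.08160037e-01,
         3.28078799e+01],
       [-4.51532963e-01,  6.26328392e-01, -6.35476773e-01,
         1.14328337e+03],
       [ 1.69945140e-02, -7.06048528e-01, -7.07959507e-01,
         1.35738016e+03],
       [ 0.00000000e+00,  0.00000000e+00,  0.00000000e+00,
         1.00000000e+00]])}
top {'fx': 502.64610421543256, 'fy': 502.64610421543256, 'cx': 325.40187679506096, 'cy': 241.54582552480042, 'dist': array([-0.07615207,  0.        ,  0.        ,  0.        ,  0.        ]), 'pose': array([[-1.83068137e-02, -9.77230597e-01,  2.11388792e-01,
         2.71874098e+02],
       [-9.99829079e-01,  1.73466254e-02, -6.39594737e-03,
        -2.50390517e+01],
       [ 2.58343328e-03, -2.11469750e-01, -9.77381129e-01,
         1.58463264e+03],
       [ 0.00000000e+00,  0.00000000e+00,  0.00000000e+00,
         1.00000000e+00]])}
```

View pics/scene0.png

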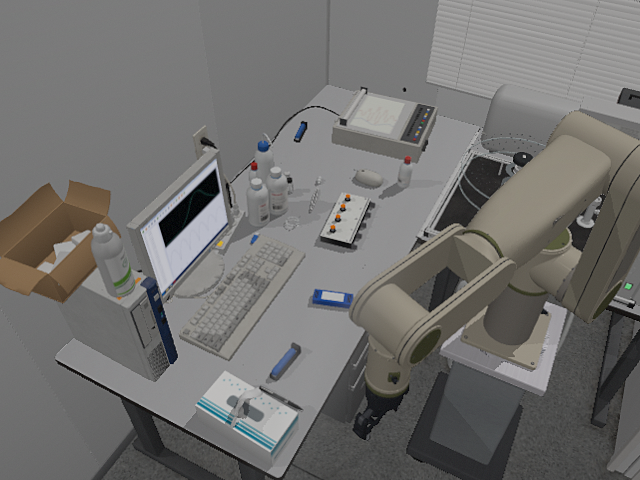

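View pics/top0.png

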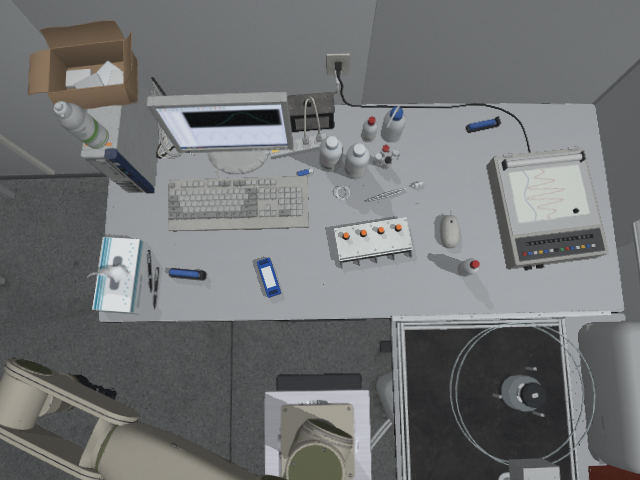

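```bash
python3 - <<'E'
import cv2
a=cv2.imread("pics/top0.png")[120:320,180:480]
cv2.imwrite("pics/top0c.png",cv2.resize(a,(800,533),interpolation=cv2.INTER_CUBIC))
E
```

```text
(no output)
```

View pics/top0c.png

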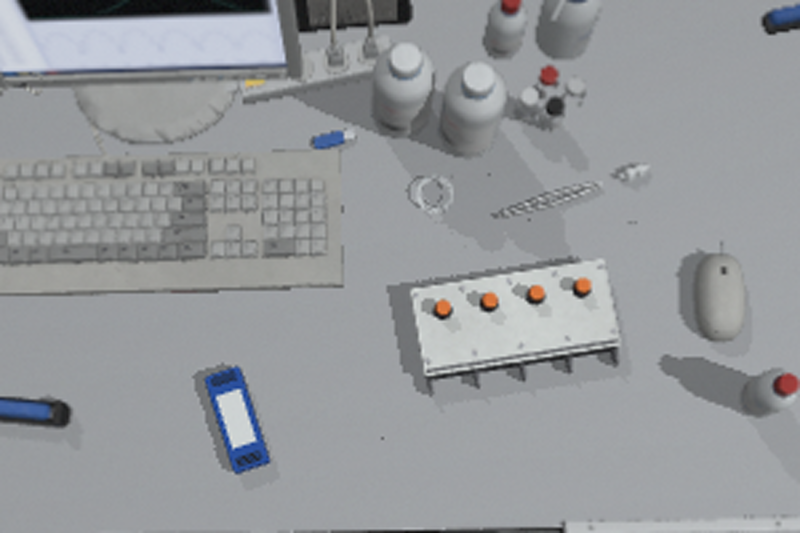

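```bash
python3 - <<'E'
import cv2
a=cv2.imread("pics/top0.png")
cv2.imwrite("pics/t1.png",cv2.resize(a[205:275,325:425],(800,560),interpolation=cv2.INTER_CUBIC))
cv2.imwrite("pics/t2.png",cv2.resize(a[245:310,240:300],(554,600),interpolation=cv2.INTER_CUBIC))
a=cv2.imread("pics/scene0.png")
cv2.imwrite("pics/s1.png",cv2.resize(a[185:255,310:380],(600,600),interpolation=cv2.INTER_CUBIC))
cv2.imwrite("pics/s2.png",cv2.resize(a[275:325,300:360],(720,600),interpolation=cv2.INTER_CUBIC))
E
```

```text
(no output)
```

View pics/t1.png

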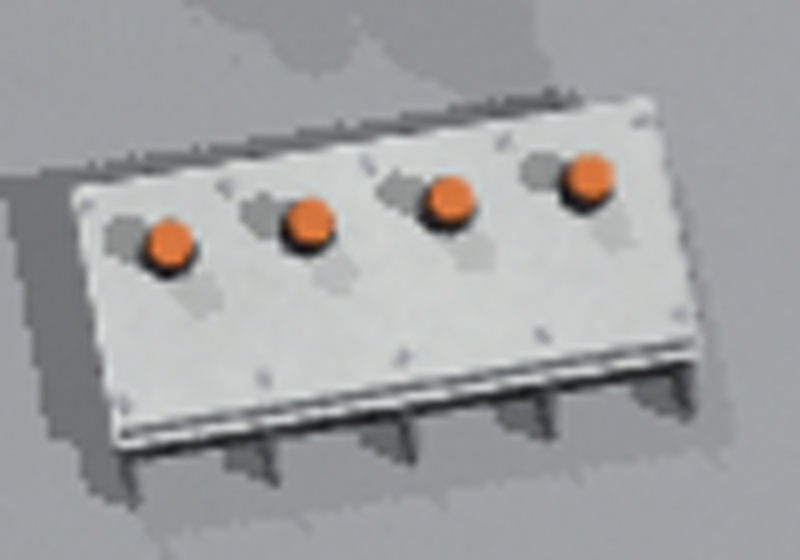

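View pics/t2.png

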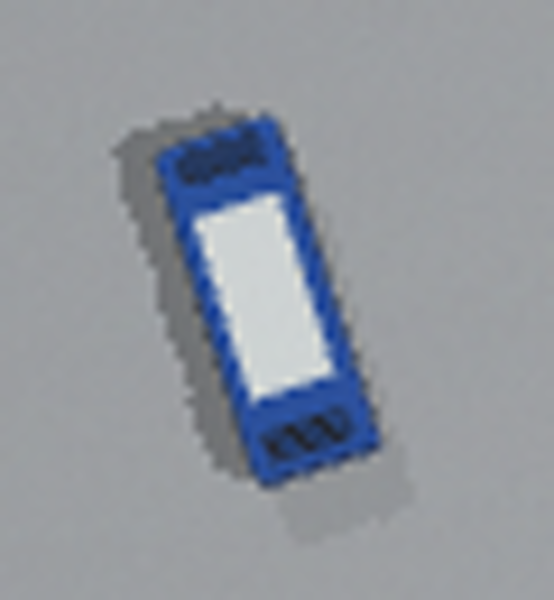

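View pics/s1.png

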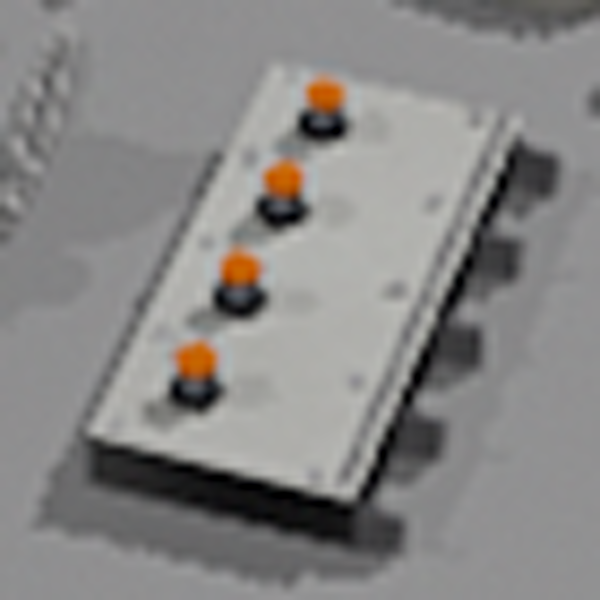

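View pics/s2.png

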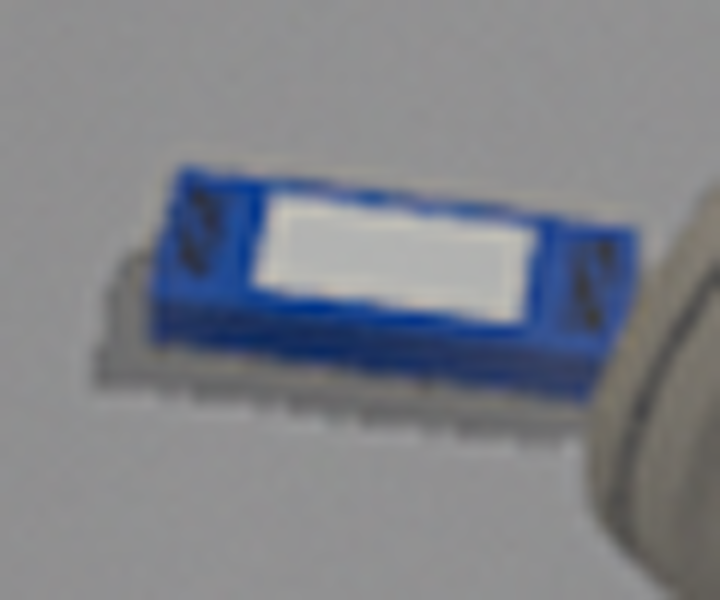

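```bash
cat > h.py <<'E'
import numpy as np,cv2
from bench import r
def w(n,px,z):
    c=r.calibration(n);K=np.array([[c['fx'],0,c['cx']],[0,c['fy'],c['cy']],[0,0,1.]])
    u=cv2.undistortPoints(np.array(px,float).reshape(-1,1,2),K,np.array(c['dist']))[:,0]
    P=np.array(c['pose']);d=np.c_[u,np.ones(len(u))]@P[:3,:3].T;o=P[:3,3]
    return (o+d*((z-o[2])/d[:,2])[:,None])[:,:2]
def un(px,s,off): return (np.array(px,float)+.5)/s-.5+np.array(off)
E
python3 - <<'E'
from h import *
np.set_printoptions(precision=1,suppress=True)
b=w("top",un([(170,243),(309,223),(449,200),(589,177)],8,(325,205)),52);print(b)
bs=w("scene",un([(196,357),(240,266),(285,176),(325,91)][:],600/70,(310,185)),52);print("sc",bs)
print("cover",w("top",un([(73,190),(653,100),(697,340),(118,430),(118,445),(697,355)],8,(325,205)),32))
c=w("top",un([(157,158),(272,115),(380,445),(265,487)],[554/60,600/65],(240,245)),22);print("cas",c,c.mean(0))
cs=w("scene",un([(180,168),(637,230),(605,352),(155,300)],12,(300,275)),22);print("cas sc",cs,cs.mean(0))
for q in(c,cs):
    a=(q[0]+q[1]-q[2]-q[3]) ; print(np.degrees(np.arctan2(a[1],a[0])),np.linalg.norm(a)/2)
for q in (b,bs):
    a=np.polyfit([84,28,-28,-84],q,1)[0]; print(np.degrees(np.arctan2(-a[0],a[1])),np.linalg.norm(a), q.mean(0))
d=np.load("pics/top0d.npy");print(d[229:233,330:420:20],d[275,265:272])
E
```

```text
[[ 623.4  -99.3]
 [ 630.5 -154. ]
 [ 638.8 -209.3]
 [ 647.1 -264.9]]
sc [[ 619.6  -97.5]
 [ 627.5 -152.2]
 [ 635.1 -208.7]
 [ 643.5 -263.7]]
cover [[ 650.2  -62.3]
 [ 683.3 -295.3]
 [ 585.  -307.6]
 [ 553.1  -77.9]
 [ 547.1  -77.7]
 [ 579.  -307.3]]
cas [[548.7 183.2]
 [563.  143.9]
 [449.1 107. ]
 [435.5 145.8]] [499.1 145. ]
cas sc [[558.2 146. ]
 [446.6 110.5]
 [437.  149.7]
 [543.7 186.9]] [496.4 148.3]
18.15621153723164 119.49536345724799
-73.2465943002918 41.84269853311358
8.195772273981662 0.9960830284370437 [ 634.9 -181.9]
8.122140234798525 1.001218951707209 [ 631.5 -180.5]
[[1631.6 1593.5 1591.8 1594.3 1629. ]
 [1627.3 1591.3 1589.6 1593.9 1630.1]
 [1623.7 1591.1 1596.3 1598.9 1628.9]
 [1634.1 1592.7 1594.1 1593.2 1631.7]] [1571.3 1572.1 1567.8 1576.4 1575.5 1573.6 1579.2]
```

```bash
cat >> h.py <<'E'
from scipy.spatial.transform import Rotation as Ro
np.set_printoptions(precision=2,suppress=True)
YAW=8.16; O=np.array([559.0,-191.8])
def Rcur():
    s=r.sense();a=s['tcp_rot'];return Ro.from_euler('xyz',a,degrees=True).as_matrix()
def plan(x,y,z,jaw):
    "shift cm & rotvec deg from measured pose; jaw: world angle of tool z"
    s=r.sense();R=Rcur();j=np.radians(jaw)
    Z=np.array([np.cos(j),np.sin(j),0]);X=np.array([0,0,-1.]);T=np.c_[X,np.cross(Z,X),Z]
    sh=R.T@(np.array([x,y,z])-s['tool_pos'])/10
    rv=Ro.from_matrix(R.T@T).as_rotvec(degrees=True)
    print("shift cm",sh,"rotvec",rv,"now",s['tool_pos'],"jawnow",np.degrees(np.arctan2(R[1,2],R[0,2])),"F",s['ft_force'],'t',s['time'],'gap',s['finger_gap'])
def st(x,y):
    a=np.radians(YAW);return O+np.array([np.cos(a)*x-np.sin(a)*y,np.sin(a)*x+np.cos(a)*y])
E
python3 - <<'E'
from h import *
print(Rcur())
x,y=st(75,84);print(x,y)
plan(x,y,70,98.16);plan(x,y,70,-81.84);plan(x,y,70,8.16)
print([st(75,k) for k in(84,28,-28,-84)])
print(w("top",[(468,268)],124),w("top",[(186,273)],30))
E
```

```text
[[-0.   -0.95  0.3 ]
 [-0.    0.3   0.95]
 [-1.    0.   -0.  ]]
621.3178832542097 -98.00510980487965
shift cm [ 16.11 -62.18 -50.38] rotvec [-25.85  -0.1   -0.03] now [182.12 571.16 230.3 ] jawnow 72.30777938983461 F [ 0.3   0.51 -0.19] t 0.1 gap 85.33510723919737
shift cm [ 16.11 -62.18 -50.38] rotvec [154.15  -0.04   0.13] now [182.12 571.16 230.3 ] jawnow 72.30777938983461 F [ 0.3   0.51 -0.19] t 0.1 gap 85.33510723919737
shift cm [ 16.11 -62.18 -50.38] rotvec [64.15 -0.09  0.05] now [182.12 571.16 230.3 ] jawnow 72.30777938983461 F [ 0.3   0.51 -0.19] t 0.1 gap 85.33510723919737
[array([621.32, -98.01]), array([ 629.27, -153.44]), array([ 637.21, -208.87]), array([ 645.16, -264.3 ])]
[[ 500.17 -455.25]] [[514.87 404.18]]
```

Request:
servo_tool(commands=[[[255, 12, -62.2, -50.4, -25.85, 0, 0], [255, 12, -62.2, -50.4, -25.85, 0, 0], [255, 12, -62.2, -50.4, -25.85, 0, 0], [255, 12, -62.2, -50.4, -25.85, 0, 0], [255, 12, -62.2, -50.4, -25.85, 0, 0], [255, 12, -62.2, -50.4, -25.85, 0, 0], [255, 12, -62.2, -50.4, -25.85, 0, 0], [255, 12, -62.2, -50.4, -25.85, 0, 0]]], force=40)

```text
time: 0.9
tool_pos: [397.0, 243.9, 172.4]
tcp_rot: [59.6, 90.0, 157.7]
ft_force: [0.3, 1.4, -0.1]
finger_gap: 0.3
```

```bash
python3 - <<'E'
from h import *
x,y=st(75,84);plan(x,y,70,98.16)
E
```

```text
shift cm [ 10.24 -17.35 -37.03] rotvec [ 0.01  0.   -0.  ] now [396.97 243.87 172.42] jawnow 98.17380170461354 F [ 0.32  1.45 -0.12] t 0.9 gap 0.34331524050473694
```

Request:
servo_tool(commands=[[[255, 8.2, -17.3, -37, 0, 0, 0], [255, 8.2, -17.3, -37, 0, 0, 0], [255, 8.2, -17.3, -37, 0, 0, 0], [255, 8.2, -17.3, -37, 0, 0, 0], [255, 8.2, -17.3, -37, 0, 0, 0], [255, 8.2, -17.3, -37, 0, 0, 0], [255, 8.2, -17.3, -37, 0, 0, 0], [255, 8.2, -17.3, -37, 0, 0, 0]]])

```text
time: 1.7
tool_pos: [611.8, -84.2, 93.2]
tcp_rot: [61.3, 90.0, 159.4]
ft_force: [0.9, 0.5, -0.1]
finger_gap: -0.2
```

Request:
servo_tool(commands=[[[255, 0, 0, 0, 0, 0, 0], [255, 0, 0, 0, 0, 0, 0]]])

```text
time: 1.9
tool_pos: [610.6, -83.3, 92.5]
tcp_rot: [65.6, 89.8, 163.6]
ft_force: [0.3, 0.4, -0.6]
finger_gap: 0.3
```

```bash
python3 - <<'E'
from h import *
x,y=st(75,84);plan(x,y,55,98.16)
p,d=r.snapshot("top");cv2.imwrite("pics/top1.png",cv2.resize(p[180:300,300:460,::-1],(800,600),interpolation=cv2.INTER_CUBIC))
p,d=r.snapshot("scene");cv2.imwrite("pics/sc1.png",cv2.resize(p[160:260,290:410,::-1],(720,600),interpolation=cv2.INTER_CUBIC))
E
```

```text
shift cm [ 3.74 -0.87 -1.61] rotvec [-0.13  0.07 -0.16] now [610.6  -83.3   92.46] jawnow 98.02844007459785 F [ 0.28  0.43 -0.55] t 1.9 gap 0.26186219856124476
```

View pics/sc1.png

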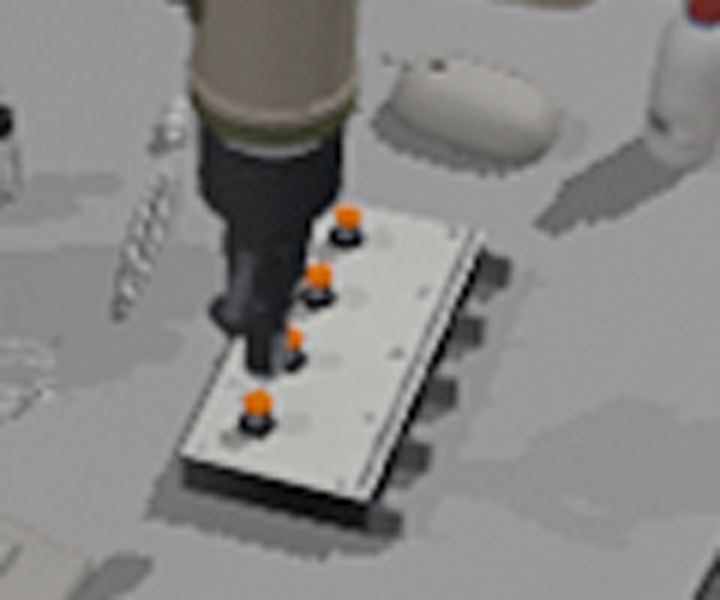

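Request:
servo_tool(commands=[[[255, 1, -0.87, -1.61, 0, 0, 0], [255, 3, -0.87, -1.61, 0, 0, 0], [255, 3.5, -0.87, -1.61, 0, 0, 0], [255, 3.5, -0.87, -1.61, 0, 0, 0]]])

```text
time: 2.4
tool_pos: [621.0, -95.6, 58.6]
tcp_rot: [63.2, 89.9, 161.5]
ft_force: [0.1, 0.4, 0.4]
finger_gap: 0.3
```

```bash
python3 - <<'E'
from h import *
x,y=st(75,84);plan(x,y,52,98.16)
p,d=r.snapshot("scene");cv2.imwrite("pics/sc2.png",cv2.resize(p[160:260,290:410,::-1],(720,600),interpolation=cv2.INTER_CUBIC))
E
```

```text
shift cm [ 0.66  0.01 -0.25] rotvec [ 0.08  0.05 -0.11] now [621.03 -95.57  58.56] jawnow 98.23991746834932 F [0.07 0.36 0.42] t 2.4 gap 0.29843435788492756
```

View pics/sc2.png

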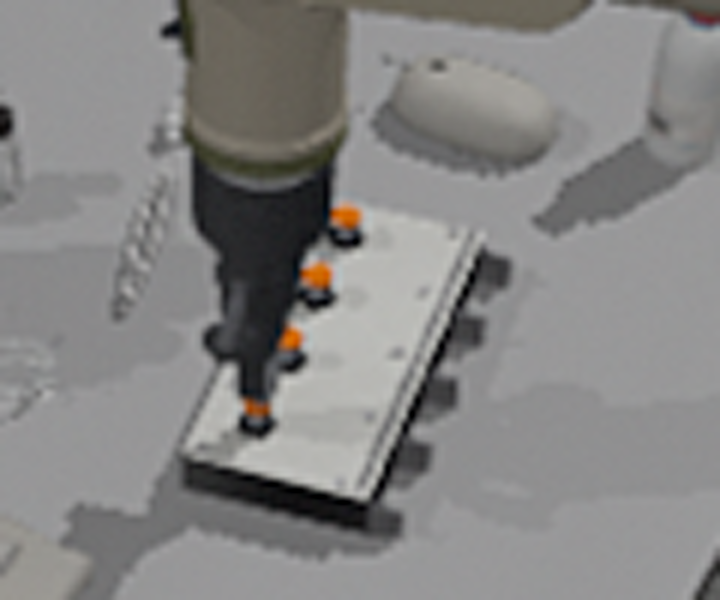

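Request:
servo_tool(commands=[[[255, 0.4, 0, -0.2, 0, 0, 0], [255, 0.7, 0, -0.2, 0, 0, 0], [255, 0.9, 0, -0.2, 0, 0, 0], [255, 0.9, 0, -0.2, 0, 0, 0], [255, 0.9, 0, -0.2, 0, 0, 0]]])

```text
time: 2.95
tool_pos: [622.7, -99.0, 50.5]
tcp_rot: [-96.1, 90.0, 2.0]
ft_force: [0.3, 1.1, 1.0]
finger_gap: -0.0
```

Request:
servo_tool(commands=[[[255, 0.1, 0, 0, 0, 0, 0], [255, 0.2, 0, 0, 0, 0, 0], [255, 0.2, 0, 0, 0, 0, 0]]])

```text
time: 3.25
tool_pos: [622.7, -99.1, 48.6]
tcp_rot: [-105.3, 90.0, -7.2]
ft_force: [0.3, 0.6, 3.6]
finger_gap: -0.2
```

Request:
servo_tool(commands=[[[255, 0.1, 0, 0, 0, 0, 0], [255, 0.1, 0, 0, 0, 0, 0]]])

```text
time: 3.45
tool_pos: [622.8, -99.1, 48.4]
tcp_rot: [-113.6, 90.0, -15.4]
ft_force: [-4.6, 1.3, 10.8]
finger_gap: 0.1
```

Request:
servo_tool(commands=[[[255, -1.4, 0, 0, 0, 0, 0], [255, -1.4, 0, -3, 0, 0, 0], [255, -1.4, 0, -5.6, 0, 0, 0], [255, -1.4, 0, -5.6, 0, 0, 0], [255, -0.6, 0, -5.6, 0, 0, 0], [255, -0.3, 0, -5.6, 0, 0, 0], [255, -0.05, 0, -5.6, 0, 0, 0], [255, -0.05, 0, -5.6, 0, 0, 0]]])

```text
time: 4.25
tool_pos: [630.0, -153.8, 48.4]
tcp_rot: [86.3, 89.9, -175.5]
ft_force: [-6.6, -1.0, 10.1]
finger_gap: 0.1
```

Request:
servo_tool(commands=[[[255, 0, 0, 0, 0, 0, 0]]])

```text
time: 4.35
tool_pos: [630.0, -153.7, 48.5]
tcp_rot: [90.6, 89.9, -171.2]
ft_force: [-6.1, 0.3, 9.7]
finger_gap: 0.1
```

Request:
servo_tool(commands=[[[255, -1.4, 0, 0, 0, 0, 0], [255, -1.4, 0, -3, 0, 0, 0], [255, -1.4, 0, -5.6, 0, 0, 0], [255, -1.4, 0, -5.6, 0, 0, 0], [255, -0.6, 0, -5.6, 0, 0, 0], [255, -0.3, 0, -5.6, 0, 0, 0], [255, -0.04, 0, -5.6, 0, 0, 0], [255, -0.04, 0, -5.6, 0, 0, 0]]])

```text
time: 5.15
tool_pos: [638.0, -208.7, 47.3]
tcp_rot: [49.5, 89.9, 147.7]
ft_force: [-1.2, 1.5, 1.1]
finger_gap: -0.1
```

Request:
servo_tool(commands=[[[255, 0, 0, 0, 0, 0, 0]]])

```text
time: 5.25
tool_pos: [638.3, -209.1, 48.0]
tcp_rot: [36.9, 90.0, 135.1]
ft_force: [-1.3, 1.5, 2.2]
finger_gap: -0.0
```

Request:
servo_tool(commands=[[[255, 0.15, 0, 0, 0, 0, 0], [255, 0.3, 0, 0, 0, 0, 0], [255, 0.3, 0, 0, 0, 0, 0]]])

```text
time: 5.55
tool_pos: [638.6, -209.8, 45.1]
tcp_rot: [-90.3, 90.0, 7.8]
ft_force: [0.7, 1.3, 1.6]
finger_gap: -0.6
```

Sinks freely; continue gently to nearly full travel (z 38).

Request:
servo_tool(commands=[[[255, 0.15, 0, 0, 0, 0, 0], [255, 0.3, 0, 0, 0, 0, 0], [255, 0.45, 0, 0, 0, 0, 0], [255, 0.55, 0, 0, 0, 0, 0], [255, 0.65, 0, 0, 0, 0, 0], [255, 0.65, 0, 0, 0, 0, 0]]])

```text
time: 6.15
tool_pos: [638.6, -209.9, 38.6]
tcp_rot: [-112.8, 90.0, -14.6]
ft_force: [2.1, 0.9, 4.0]
finger_gap: 0.4
```

Request:
servo_tool(commands=[[[255, 0.06, 0, 0, 0, 0, 0], [255, 0.06, 0, 0, 0, 0, 0], [255, -2, 0, 0, 0, 0, 0], [255, -6, 0, 0, 0, 0, 0], [255, -7, 0, 0, 0, 0, 0]]])

```text
time: 6.65
tool_pos: [640.2, -211.2, 113.0]
tcp_rot: [-127.6, 89.7, -29.5]
ft_force: [0.1, -0.3, 1.4]
finger_gap: -0.0
```

```bash
python3 - <<'E'
from h import *
plan(453.3,132.1,90,107.9)
p,d=r.snapshot("top");cv2.imwrite("pics/top3.png",cv2.resize(p[180:300,300:460,::-1],(800,600),interpolation=cv2.INTER_CUBIC))
E
```

```text
shift cm [ 2.12 13.64 36.63] rotvec [-9.76 -0.21  0.23] now [ 640.16 -211.15  112.98] jawnow 98.14346101643136 F [ 0.08 -0.31  1.41] t 6.65 gap -0.04913465187888607
```

View pics/top3.png

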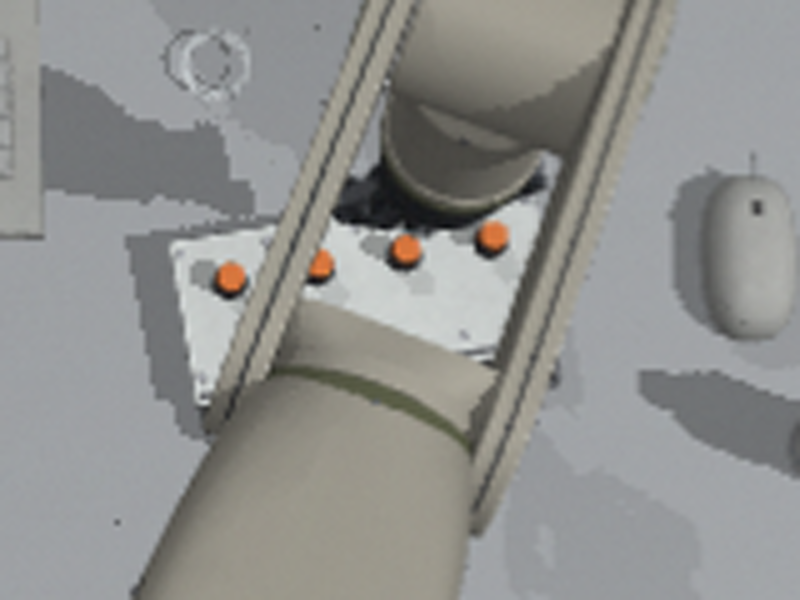

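Request:
servo_tool(commands=[[[0, 0, 13.6, 36.6, -9.76, 0, 0], [0, 0, 13.6, 36.6, -9.76, 0, 0], [0, 0, 13.6, 36.6, -9.76, 0, 0], [0, 2, 13.6, 36.6, -9.76, 0, 0], [0, 2, 13.6, 36.6, -9.76, 0, 0], [0, 2, 13.6, 36.6, -9.76, 0, 0], [0, 2, 13.6, 36.6, -9.76, 0, 0], [0, 2, 13.6, 36.6, -9.76, 0, 0]]])

```text
time: 7.5
tool_pos: [449.2, 134.5, 86.9]
tcp_rot: [84.3, 89.9, -167.7]
ft_force: [0.3, 0.5, 0.0]
finger_gap: 85.3
```

Request:
servo_tool(commands=[[[0, 0, 0, 0, 0, 0, 0], [0, 0, 0, 0, 0, 0, 0]]])

```text
time: 7.7
tool_pos: [450.7, 133.5, 87.4]
tcp_rot: [101.3, 89.9, -150.7]
ft_force: [-0.1, 0.7, 0.1]
finger_gap: 85.2
```

```bash
python3 - <<'E'
from h import *
plan(453.3,132.1,30,107.9)
p,d=r.snapshot("scene");cv2.imwrite("pics/sc4.png",cv2.resize(p[230:350,270:430,::-1],(800,600),interpolation=cv2.INTER_CUBIC))
p,d=r.snapshot("top");cv2.imwrite("pics/top4.png",cv2.resize(p[230:320,220:340,::-1],(800,600),interpolation=cv2.INTER_CUBIC))
E
```

```text
shift cm [ 5.74 -0.22 -0.21] rotvec [ 0.16 -0.02 -0.11] now [450.66 133.47  87.38] jawnow 108.06190034948655 F [-0.07  0.74  0.07] t 7.7 gap 85.22142801736292
```

View pics/sc4.png

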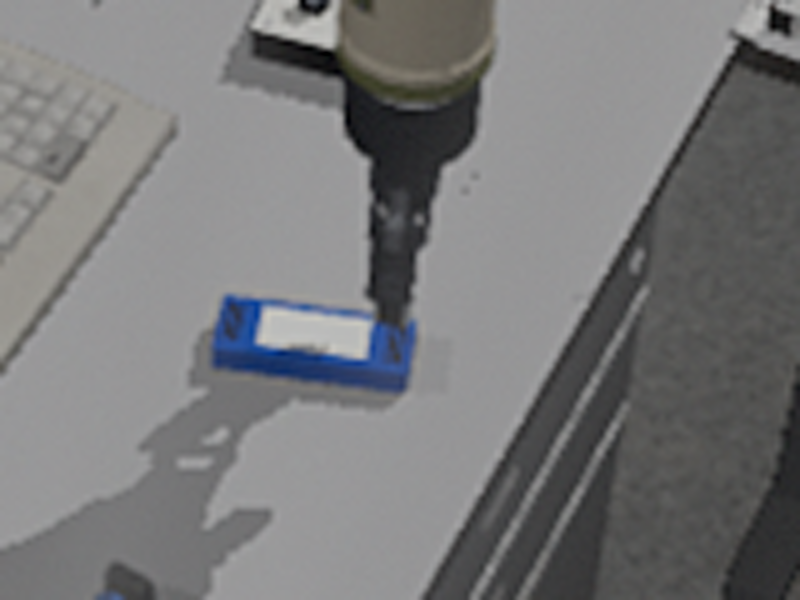

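View pics/top4.png

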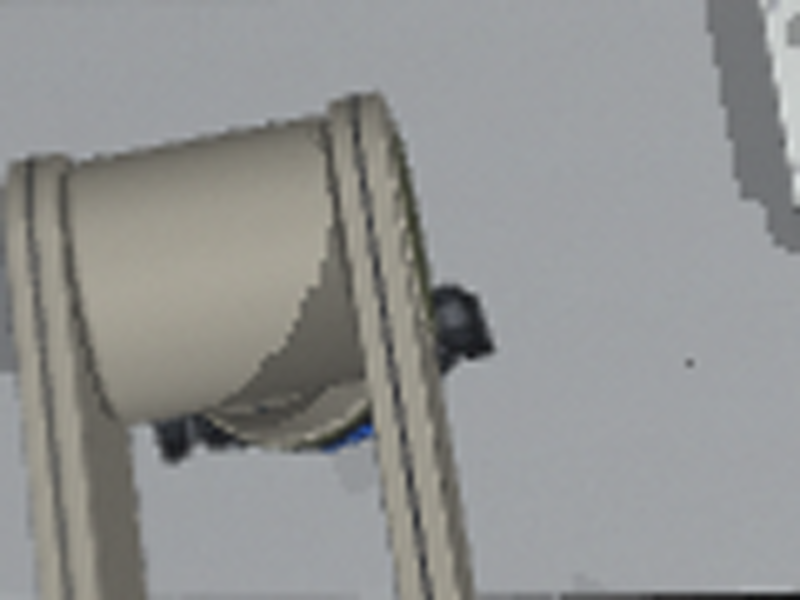

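Request:
servo_tool(commands=[[[0, 3, -0.2, -0.2, 0, 0, 0], [0, 6, -0.2, -0.2, 0, 0, 0], [0, 7.5, -0.2, -0.2, 0, 0, 0], [0, 8.4, -0.2, -0.2, 0, 0, 0], [0, 8.4, -0.2, -0.2, 0, 0, 0], [0, 8.4, -0.2, -0.2, 0, 0, 0]]])

```text
time: 8.4
tool_pos: [455.2, 131.3, 5.2]
tcp_rot: [-104.5, 90.0, 3.4]
ft_force: [0.3, -0.3, 1.0]
finger_gap: 85.2
```

Request:
servo_tool(commands=[[[80, 0, 0, 0, 0, 0, 0], [80, 0, 0, 0, 0, 0, 0], [80, 0, 0, 0, 0, 0, 0], [130, 0, 0, 0, 0, 0, 0], [180, 0, 0, 0, 0, 0, 0], [180, 0, 0, 0, 0, 0, 0], [180, 0, 0, 0, 0, 0, 0]]])

```text
time: 9.1
tool_pos: [454.9, 131.9, 5.2]
tcp_rot: [-99.1, 89.9, 8.8]
ft_force: [-1.0, -0.5, 6.3]
finger_gap: 43.3
```

```bash
python3 - <<'E'
from h import *
plan(453.3,132.1,30,107.9)
p,d=r.snapshot("scene");cv2.imwrite("pics/sc5.png",cv2.resize(p[230:350,270:430,::-1],(800,600),interpolation=cv2.INTER_CUBIC))
E
```

```text
shift cm [-2.48  0.14  0.06] rotvec [ 0.03 -0.01  0.05] now [454.87 131.94   5.18] jawnow 107.92586620846491 F [-1.01 -0.53  6.35] t 9.1 gap 43.34244326028944
```

View pics/sc5.png

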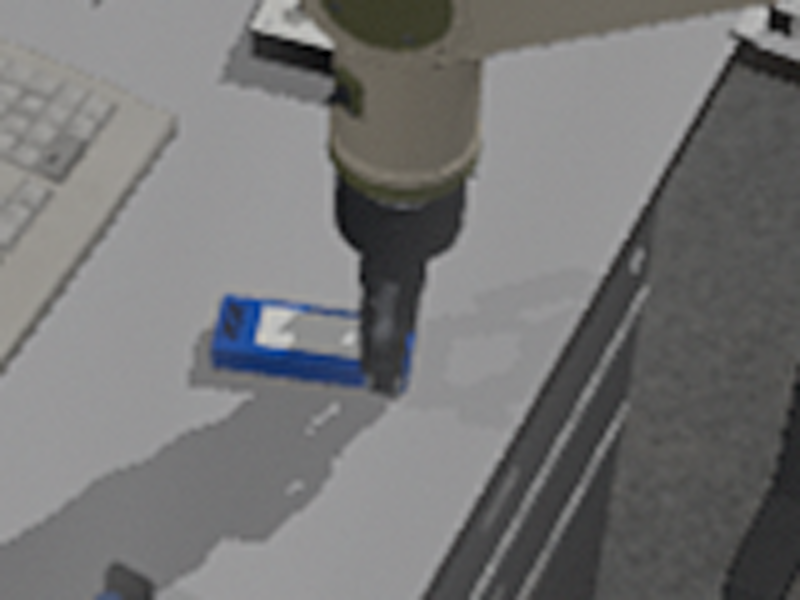

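Request:
servo_tool(commands=[[[180, -1, 0, 0, 0, 0, 0], [180, -3, 0, 0, 0, 0, 0], [180, -4, 0, 0, 0, 0, 0], [180, -4, 0, 0, 0, 0, 0]]])

```text
time: 9.55
tool_pos: [455.9, 132.1, 46.5]
tcp_rot: [-97.9, 89.8, 10.0]
ft_force: [-0.5, 0.0, -1.8]
finger_gap: 43.0
```

```bash
python3 - <<'E'
from h import *
x,y=st(-133.5,-28);plan(x,y,45,98.16)
E
```

```text
shift cm [  0.12  13.78 -34.49] rotvec [ 9.76 -0.01  0.2 ] now [455.88 132.1   46.48] jawnow 107.91730774793972 F [-0.48  0.03 -1.79] t 9.55 gap 42.99840576465976
```

Request:
servo_tool(commands=[[[180, -0.5, 5, -1, 3, 0, 0], [180, -0.5, 9, -4, 6, 0, 0], [180, -0.5, 13.8, -8, 9.76, 0, 0], [180, -0.5, 13.8, -13, 9.76, 0, 0], [180, -0.5, 13.8, -18, 9.76, 0, 0], [180, -0.5, 13.8, -23, 9.76, 0, 0], [180, -0.5, 13.8, -28, 9.76, 0, 0], [180, -0.5, 13.8, -32, 9.76, 0, 0]]])

```text
time: 10.35
tool_pos: [421.3, -217.2, 48.9]
tcp_rot: [32.1, 90.0, 130.2]
ft_force: [1.2, -0.2, -1.5]
finger_gap: 43.2
```

Request:
servo_tool(commands=[[[180, 0, 0, 0, 0, 0, 0], [180, 0, 0, 0, 0, 0, 0]]])

```text
time: 10.55
tool_pos: [420.7, -215.6, 48.3]
tcp_rot: [45.0, 89.9, 143.0]
ft_force: [-0.7, 0.8, -2.2]
finger_gap: 42.9
```

```bash
python3 - <<'E'
from h import *
x,y=st(-133.5,-28);plan(x,y,12,98.16)
E
```

```text
shift cm [ 3.63 -0.69 -2.41] rotvec [-0.14  0.1  -0.1 ] now [ 420.7  -215.62   48.33] jawnow 98.02108117715159 F [-0.7   0.82 -2.22] t 10.55 gap 42.893298745165396
```

Request:
servo_tool(commands=[[[180, 0, -0.6, -2.4, -0.1, 0, 0], [180, 2, -0.6, -2.4, -0.1, 0, 0], [180, 3.6, -0.6, -2.4, -0.1, 0, 0], [180, 3.6, -0.6, -2.4, -0.1, 0, 0], [180, 3.6, -0.6, -2.4, -0.1, 0, 0]]])

```text
time: 11.05
tool_pos: [430.3, -236.6, 13.3]
tcp_rot: [41.3, 89.9, 139.6]
ft_force: [0.8, -0.7, -1.8]
finger_gap: 42.8
```

```bash
python3 - <<'E'
from h import *
x,y=st(-133.5,-28);plan(x,y,7,98.16)
p,d=r.snapshot("scene");cv2.imwrite("pics/sc6.png",cv2.resize(p[180:280,310:430,::-1],(720,600),interpolation=cv2.INTER_CUBIC))
p,d=r.snapshot("top");cv2.imwrite("pics/top6.png",cv2.resize(p[200:320,310:470,::-1],(800,600),interpolation=cv2.INTER_CUBIC))
E
```

```text
shift cm [ 0.63 -0.03 -0.2 ] rotvec [ 0.17  0.07 -0.06] now [ 430.28 -236.57   13.32] jawnow 98.32975414628241 F [ 0.85 -0.72 -1.85] t 11.05 gap 42.79607561872128
```

View pics/sc6.png

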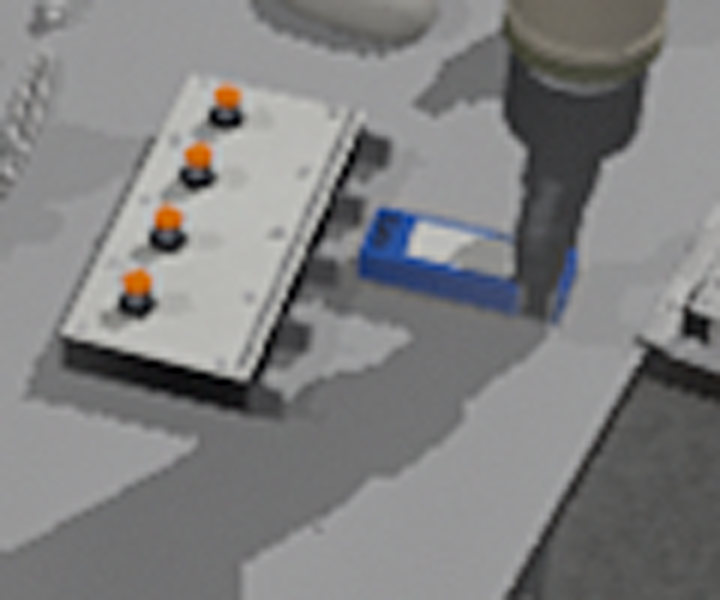

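View pics/top6.png

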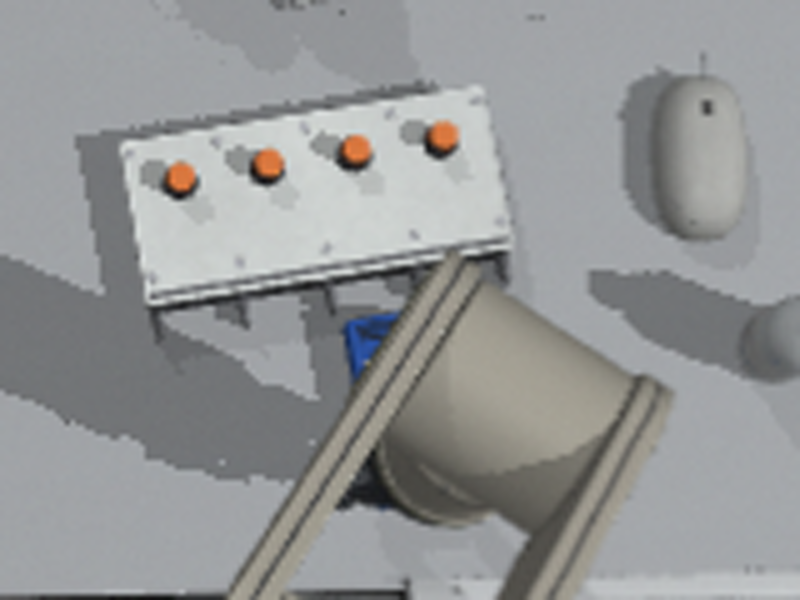

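```bash
python3 - <<'E'
from h import *
a=np.radians(YAW);M=np.array([[np.cos(a),-np.sin(a)],[np.sin(a),np.cos(a)]])
f=lambda p:(p-O)@M
print(f(w("scene",un([(383,207),(362,250)],6,(310,180)),30)))
print(f(w("top",un([(345,324),(355,376)],5,(310,200)),30)))
# fins tips top z22 in top image
print("fins top",f(w("top",un([(160,340),(246,327),(332,313)],5,(310,200)),22)))
print("cover/buttons",f(w("top",un([(182,178),(268,164),(356,150),(443,136)],5,(310,200)),52)),f(w("scene",un([(137,283),(169,219),(199,156),(228,97)],6,(310,180)),52)))
E
```

```text
[[-33.93 -42.76]
 [-32.35  -3.74]]
[[-28.2   -5.01]
 [-61.61  -5.22]]
fins top [[-18.38 110.84]
 [-18.88  55.94]
 [-18.77   0.75]]
cover/buttons [[ 75.92  81.97]
 [ 76.21  27.21]
 [ 76.29 -29.01]
 [ 76.48 -84.85]] [[ 72.61  87.19]
 [ 72.1   31.59]
 [ 72.38 -25.04]
 [ 72.16 -80.34]]
```

Request:
servo_tool(commands=[[[180, 0.3, 0, -0.2, 0, 0, 0], [180, 0.6, 0, -0.2, 0, 0, 0], [180, 0.6, -1, -0.2, 0, 0, 0], [180, 0.6, -2, -0.2, 0, 0, 0], [180, 0.6, -3, -0.2, 0, 0, 0], [180, 0.6, -4, -0.2, 0, 0, 0], [180, 0.6, -4, -0.2, 0, 0, 0], [180, 0.6, -4, -0.2, 0, 0, 0]]])

```text
time: 11.95
tool_pos: [470.9, -234.1, 7.4]
tcp_rot: [65.1, 90.0, 163.4]
ft_force: [0.6, 0.8, -1.3]
finger_gap: 43.1
```

```bash
python3 - <<'E'
from h import *
x,y=st(-36,-28);plan(x,y,6.5,98.16)
p,d=r.snapshot("scene");cv2.imwrite("pics/sc7.png",cv2.resize(p[180:280,310:430,::-1],(720,600),interpolation=cv2.INTER_CUBIC))
E
```

```text
shift cm [ 0.09 -5.72  0.12] rotvec [ 0.14  0.01 -0.03] now [ 470.94 -234.06    7.4 ] jawnow 98.30103332234374 F [ 0.61  0.84 -1.29] t 11.95 gap 43.06156489067406
```

View pics/sc7.png

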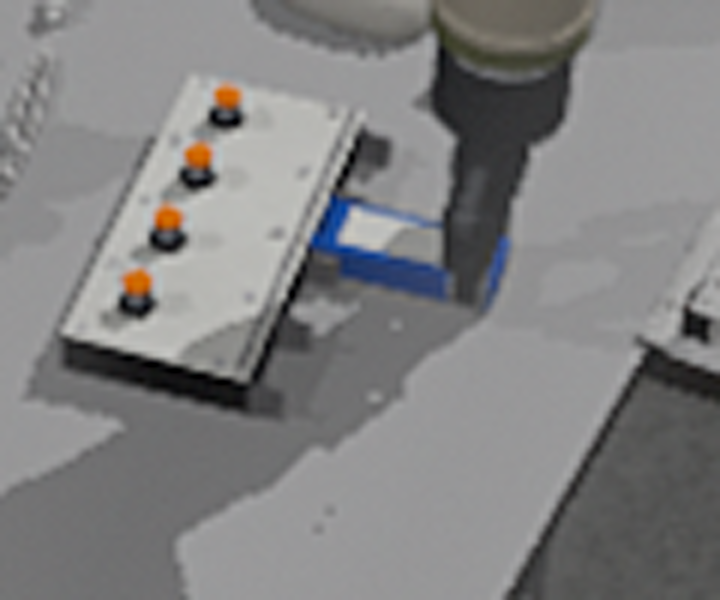

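Entering the mouth freely. Continue.

Request:
servo_tool(commands=[[[180, 0, -1, 0.05, 0, 0, 0], [180, 0, -2, 0.1, 0, 0, 0], [180, 0, -2.8, 0.1, 0, 0, 0], [180, 0, -2.8, 0.1, 0, 0, 0]]])

```text
time: 12.4
tool_pos: [499.8, -229.2, 7.9]
tcp_rot: [-119.8, 89.9, -21.5]
ft_force: [-0.6, -0.7, -1.7]
finger_gap: 42.9
```

Request:
servo_tool(commands=[[[180, 0, -1, 0, 0, 0, 0], [180, 0, -2, 0, 0, 0, 0], [180, 0, -2.7, 0, 0, 0, 0], [180, 0, -2.7, 0, 0, 0, 0], [180, 0, -2.7, 0, 0, 0, 0]]])

```text
time: 12.9
tool_pos: [525.1, -225.3, 7.4]
tcp_rot: [71.0, 90.0, 169.3]
ft_force: [-0.9, 0.2, -1.8]
finger_gap: 43.3
```

```bash
python3 - <<'E'
from h import *
x,y=st(-36,-28);plan(x,y,5.2,98.16)
p,d=r.snapshot("scene");cv2.imwrite("pics/sc8.png",cv2.resize(p[180:280,310:430,::-1],(720,600),interpolation=cv2.INTER_CUBIC))
p,d=r.snapshot("top");cv2.imwrite("pics/top8.png",cv2.resize(p[200:320,310:470,::-1],(800,600),interpolation=cv2.INTER_CUBIC))
E
```

```text
shift cm [ 0.22 -0.24  0.03] rotvec [ 0.12  0.01 -0.02] now [ 525.06 -225.28    7.43] jawnow 98.27764665169654 F [-0.94  0.16 -1.79] t 12.9 gap 43.33834686780467
```

View pics/sc8.png

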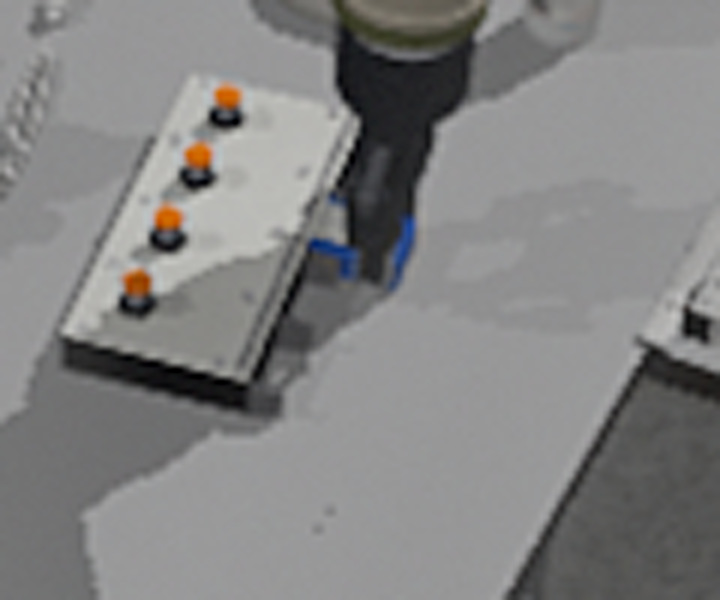

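View pics/top8.png

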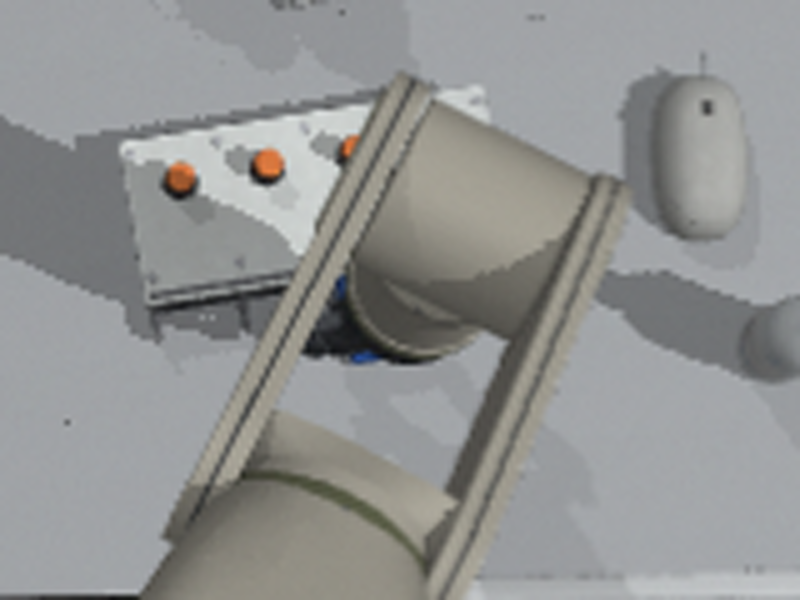

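Request:
servo_tool(commands=[[[180, 0.15, 0, 0, 0, 0, 0], [180, 0.2, 0, 0, 0, 0, 0], [100, 0.2, 0, 0, 0, 0, 0], [60, 0.2, 0, 0, 0, 0, 0], [60, 0.2, 0, 0, 0, 0, 0], [60, -1, 0, 0, 0, 0, 0], [60, -4, 0, 0, 0, 0, 0], [60, -4, 0, 0, 0, 0, 0]]])

```text
time: 13.8
tool_pos: [528.1, -227.0, 52.9]
tcp_rot: [-126.3, 89.6, -28.1]
ft_force: [1.5, 0.1, 0.6]
finger_gap: 65.8
```

Request:
servo_tool(commands=[[[255, 0, 3, 0, 0, 0, 0], [255, 0, 5, 0, 0, 0, 0], [255, 0, 5, 0, 0, 0, 0], [255, 0, 5, 0, 0, 0, 0], [255, 0, 5, 0, 0, 0, 0]]])

```text
time: 14.3
tool_pos: [476.5, -232.8, 48.2]
tcp_rot: [-122.6, 89.9, -24.3]
ft_force: [0.4, 0.2, -0.2]
finger_gap: 0.6
```

```bash
python3 - <<'E'
from h import *
x,y=st(-86,-28);plan(x,y,9,98.16)
p,d=r.snapshot("scene");cv2.imwrite("pics/sc9.png",cv2.resize(p[180:280,310:430,::-1],(720,600),interpolation=cv2.INTER_CUBIC))
E
```

```text
shift cm [ 3.92 -0.14  0.09] rotvec [ 0.1  -0.05  0.07] now [ 476.52 -232.79   48.24] jawnow 98.25785558426752 F [ 0.41  0.15 -0.17] t 14.3 gap 0.5558921091719307
```

View pics/sc9.png

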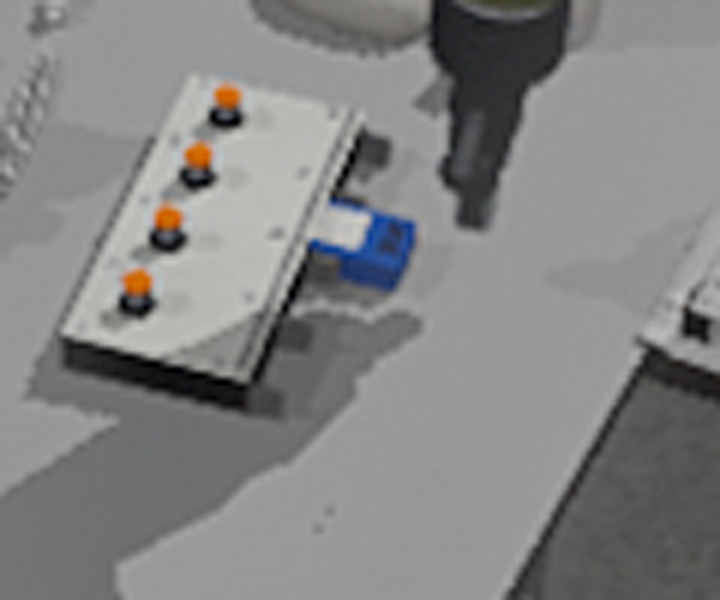

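Request:
servo_tool(commands=[[[255, 2, 0, 0.1, 0, 0, 0], [255, 3.9, 0, 0.1, 0, 0, 0], [255, 3.9, 0, 0.1, 0, 0, 0], [255, 3.9, -1, 0.1, 0, 0, 0], [255, 3.9, -2, 0.1, 0, 0, 0], [255, 3.9, -2.7, 0.1, 0, 0, 0], [255, 3.9, -3.4, 0.1, 0, 0, 0], [255, 3.9, -4, 0.1, 0, 0, 0]]])

```text
time: 15.15
tool_pos: [516.0, -225.9, 9.1]
tcp_rot: [-142.7, 90.0, -44.5]
ft_force: [-2.1, 0.6, 1.2]
finger_gap: 0.0
```

Request:
servo_tool(commands=[[[255, 0, -0.3, 0, 0, 0, 0], [255, 0, -0.6, 0, 0, 0, 0], [255, 0, -0.6, 0, 0, 0, 0]]])

```text
time: 15.45
tool_pos: [521.3, -224.9, 8.5]
tcp_rot: [-87.3, 90.0, 11.0]
ft_force: [-0.1, -0.3, 0.1]
finger_gap: -0.1
```

```bash
python3 - <<'E'
from h import *
x,y=st(-31,-28);plan(x,y,9,98.16)
p,d=r.snapshot("scene");cv2.imwrite("pics/sc10.png",cv2.resize(p[180:280,310:430,::-1],(720,600),interpolation=cv2.INTER_CUBIC))
E
```

```text
shift cm [-0.05 -1.1  -0.06] rotvec [0.1  0.   0.02] now [ 521.27 -224.89    8.53] jawnow 98.25854144698441 F [-0.11 -0.29  0.14] t 15.45 gap -0.10790188475970093
```

View pics/sc10.png

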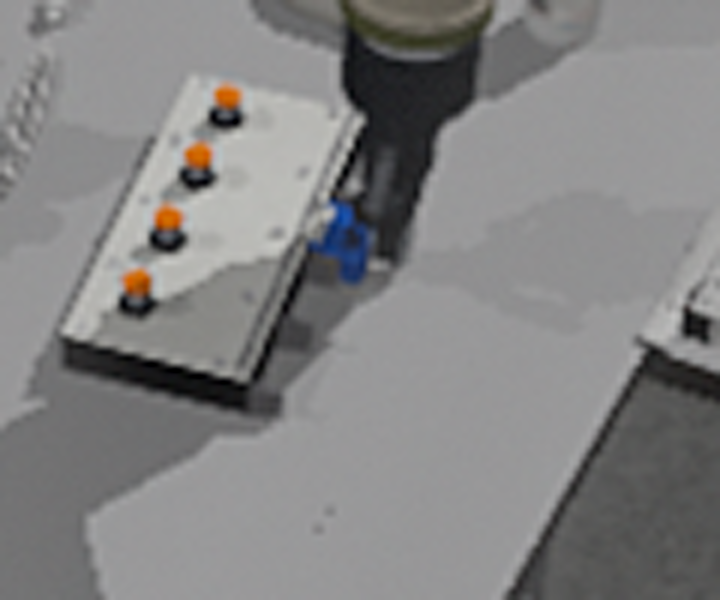

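Pushing freely. Continue gently.

Request:
servo_tool(commands=[[[255, 0, -0.3, 0, 0, 0, 0], [255, 0, -0.6, 0, 0, 0, 0], [255, 0, -0.8, 0, 0, 0, 0], [255, 0, -0.8, 0, 0, 0, 0]]])

```text
time: 15.9
tool_pos: [529.2, -223.8, 8.6]
tcp_rot: [-103.6, 90.0, -5.4]
ft_force: [-0.1, -0.4, 0.2]
finger_gap: -0.2
```

Request:
servo_tool(commands=[[[255, 0, -0.15, 0, 0, 0, 0], [255, 0, -0.3, 0, 0, 0, 0], [255, 0, -0.3, 0, 0, 0, 0]]])

```text
time: 16.2
tool_pos: [532.0, -223.4, 8.6]
tcp_rot: [-109.9, 90.0, -11.7]
ft_force: [-0.2, 0.1, 0.2]
finger_gap: 0.3
```

Request:
servo_tool(commands=[[[255, 0, -0.1, 0, 0, 0, 0], [255, 0, -0.2, 0, 0, 0, 0], [255, 0, -0.2, 0, 0, 0, 0]]])

```text
time: 16.5
tool_pos: [533.2, -223.2, 8.6]
tcp_rot: [82.9, 89.9, -178.8]
ft_force: [-4.9, -0.4, 3.1]
finger_gap: 0.2
```

Request:
servo_tool(commands=[[[255, 0, -0.1, 0, 0, 0, 0], [255, 0, -0.2, 0, 0, 0, 0], [255, 0, -0.2, 0, 0, 0, 0]]])

```text
time: 16.8
tool_pos: [533.3, -223.2, 8.5]
tcp_rot: [79.9, 89.7, 178.2]
ft_force: [-16.0, -1.3, 12.2]
finger_gap: 0.1
```

```bash
python3 - <<'E'
from h import *
x,y=st(-31,-28);plan(x,y,9,98.16)
p,d=r.snapshot("scene");cv2.imwrite("pics/sc11.png",cv2.resize(p[180:280,310:430,::-1],(720,600),interpolation=cv2.INTER_CUBIC))
E
```

```text
shift cm [-0.05  0.11 -0.06] rotvec [ 0.09  0.05 -0.3 ] now [ 533.29 -223.2     8.49] jawnow 98.25227681181019 F [-15.98  -1.31  12.23] t 16.8 gap 0.05904347040829868
```

View pics/sc11.png

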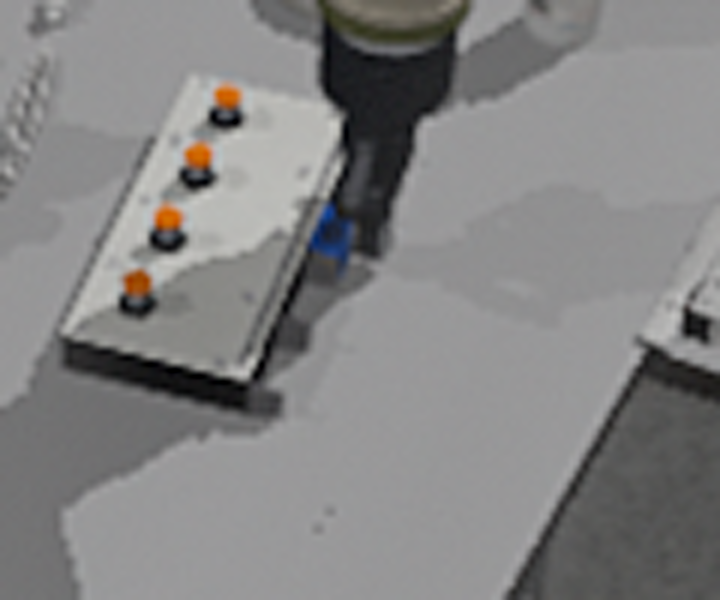

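Request:
servo_tool(commands=[[[255, 0, 0.5, 0, 0, 0, 0], [255, 0, 3, 0, 0, 0, 0], [255, -3, 6, 0, 0, 0, 0], [255, -7, 6, 3, 0, 0, 0], [255, -11, 6, 8, 0, 0, 0], [255, -15, 6, 13, 0, 0, 0], [255, -15, 6, 18, 0, 0, 0], [255, -15, 6, 23, 0, 0, 0]]])

```text
time: 17.65
tool_pos: [448.0, -25.9, 159.6]
tcp_rot: [-103.2, 89.7, -5.0]
ft_force: [1.4, 0.8, 0.2]
finger_gap: 0.0
```

Request:
servo_tool(commands=[[[255, 0, 0, 5, 0, 0, 0], [255, 0, 0, 10, 0, 0, 0], [255, 0, 0, 10, 0, 0, 0], [255, 0, 0, 10, 0, 0, 0]]])

```text
time: 18.05
tool_pos: [432.4, 73.2, 156.9]
tcp_rot: [-97.0, 89.9, 1.5]
ft_force: [0.1, -0.1, 0.4]
finger_gap: 0.3
```

```bash
python3 - <<'E'
from h import *
plan(0,0,0,90)
p,d=r.snapshot("scene");cv2.imwrite("pics/sc12.png",cv2.resize(p[180:280,310:430,::-1],(720,600),interpolation=cv2.INTER_CUBIC))
p,d=r.snapshot("top");cv2.imwrite("pics/top12f.png",p[:,:,::-1]);cv2.imwrite("pics/top12.png",cv2.resize(p[205:275,325:425,::-1],(800,560),interpolation=cv2.INTER_CUBIC))
E
```

```text
shift cm [15.65 43.86 -0.86] rotvec [ 8.48 -0.    0.06] now [432.37  73.19 156.94] jawnow 98.48168432103864 F [ 0.11 -0.09  0.42] t 18.05 gap 0.25724155108989055
```

View pics/sc12.png

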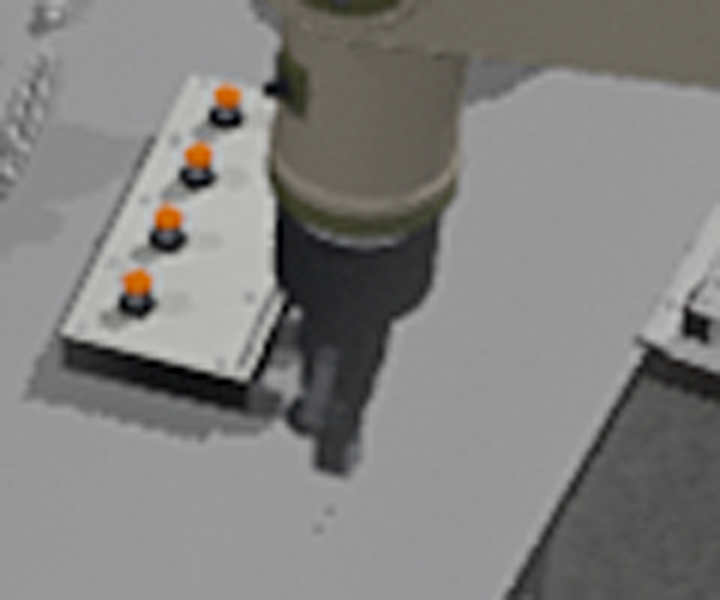

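View pics/top12.png

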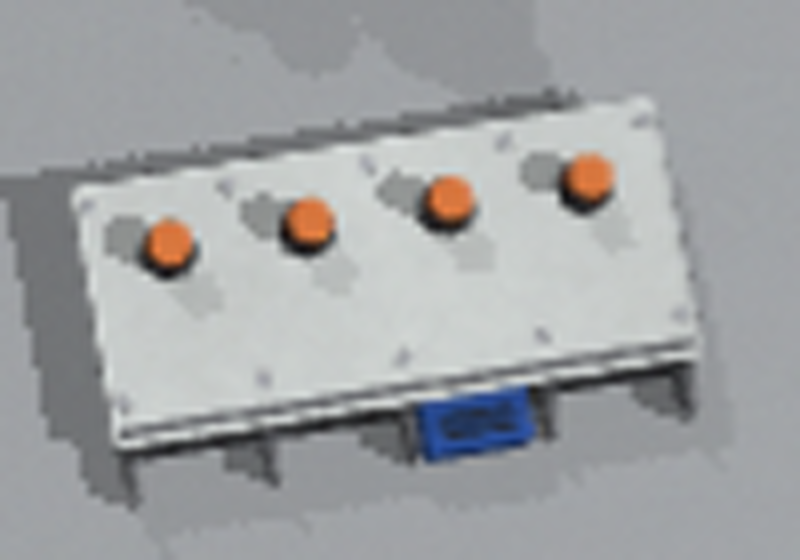

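View pics/top12f.png

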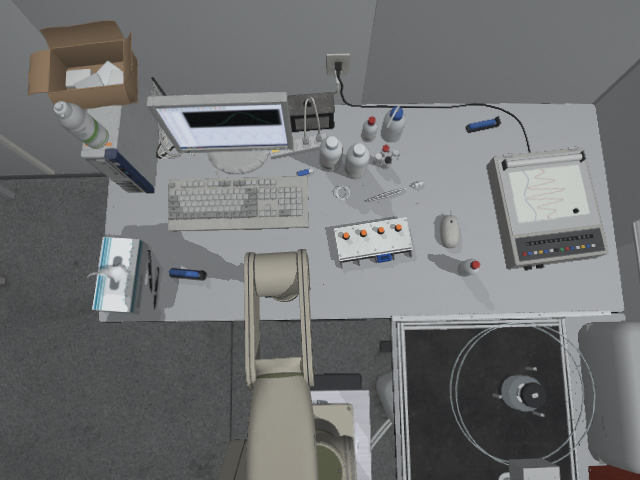

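```bash
python3 - <<'E'
from h import *
a=np.radians(YAW);M=np.array([[np.cos(a),-np.sin(a)],[np.sin(a),np.cos(a)]])
print((w("top",un([(425,462),(535,444)],8,(325,205)),22)-O)@M)
print(r.hand_in(), r.sense()['time'])
E
```

```text
[[-19.98  -4.46]
 [-19.86 -48.76]]
the job is handed in; nothing more can be done
the job is handed in; nothing more can be done
```

The long blue cassette is in bay 3, home against the rear wall, and released. I handed the job in at about 18 s of the 72 s allowed.

- **Finding the empty bay:** Feelers 1 and 2 stopped hard after about 4 mm, at roughly 10–11 N. Feeler 3 sank about 13.4 mm at 4 N, and I then pressed it a touch further. I did not press feeler 4, because feeler 3 already showed the empty bay. All four buttons had sprung back up afterwards.
- **Inserting the cassette:** I gripped it near its rear end, slid it partway into bay 3, let go, and pushed it home with the closed fingers. It slid freely until it met the rear wall, where the push reached about 16 N. I then backed the arm clear.
- **Last checks:** In the final top picture the cassette's rear edge is 19.9 mm outside the mouth plane, against 20 mm expected for home. It is centred at y ≈ -26.6 mm in the bay (bay centre -28 mm), which is within camera error. The bottle, stapler and mouse look unmoved by eye in the same picture, and the robot touches nothing.
- **Limits of those checks:** The arm hid the bay mouth from the scene camera at the end, so the final position rests on the top view and the stop force. Before insertion the two cameras disagreed by about 4 mm on the tray's position. I used their average, corrected by what they showed.

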